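# Rock the casting sorter's seesaw gate over to the blue tray

## Robot

A 6-joint arm with a two-finger parallel gripper is mounted at the origin on the work surface. World frame = base frame: x ahead of the robot, y to its left, z up, the work surface at z = 0. Lengths are in m, angles in rad, forces in N, time in s.
With the tool pointing down it reaches from about 0.375 to 0.9 m from the base axis. Payload 3.1 kg.
Tool frame: the origin (TCP) lies between the finger pads; the fingertips stand 17 mm ahead of it and the grasp point (between the pads) lies 2 mm behind it (robot.nose_length is the distance from the TCP to the fingertips, in m); z points along the fingers, y is the line along which they close (so a half turn about z gives the same grasp; the last joint's range is limited). The gripper opens to 87 mm and grips with 3 to 60 N. Pads are 19 mm wide; open, the fingers measure 117 mm over their backs; the gripper's body (75 mm by 190 mm) begins 51 mm behind the grasp point.
Start: joints at [-1.284, 0.527, 1.433, -0, 1.181, -0.178], TCP at [0.28, -0.559, 0.24] pointing down, gripper open.
Joint ranges: [-3.08, 3.08], [-0.75, 2.2], [0.22, 2.44], [-1.43, 4.57], [0, 2.65], [-2.85, 2.85]. Speed limits (rad/s): [2.79, 2.79, 3.14, 3.14, 3.14, 3.14].

## Interface

Orientations are given as a unit quaternion [x, y, z, w].
In Python, from rig import robot, cams gives the robot as it stands.
- The arm moves only by the shell command python3 -m pendant 'ROWS' [FORCE]. ROWS is JSON, a list of rows, each an object with "jaw": the opening, from 0 (shut) to 1 (fully open); "linear": the shift along the tool's x, y, z in cm, a list of three; "twist": the turn about the tool's z in degrees. A call has 1 to 12 rows; each row shifts and turns the commanded pose from where the row before left it, along the tool's axes as they then stand; what a row does not reach is not made up. A row lasts 1/12 s, in which the tool goes at most 41.7 mm and 7.16 degrees, less where a joint would pass 70% of its speed; a pose out of reach is approached as far as the arm can. A call is refused whole if a number of a shift passes 4.17 or a number of a turn 7.16, either way. A call with a gripper value outside its range is refused whole. The fingers move at their own pace and stop on an object; FORCE is the grip in N (left out, the last holds). Time passes only in rows, so rows that do not move let the fingers close. It gives the time, the measured TCP pose, the force, the opening and the grip force at its end, in the units of the state.
- robot.get_obs(): the state, without advancing time (a new reading comes with each control period).
- cams.camera(name): name is "scene" or "top" or "wrist"; returns a dict with "color" (480x640x3 uint8, blue, green, red), "depth" (480x640 float32, m along the optical axis (not along the pixel's ray), 0 where there is no reading), "fov_y" (degrees; the focal length in pixels is half the picture's height over the tangent of half this angle, whatever the lens; pixels are square), "cx", "cy" (the principal point, pixels), "k1" (the pictures are not rectified: a ray, as slopes to the right and down, at radius r is drawn at 1 + k1 r^2 times it, then the intrinsics apply), "view" (4x4, takes a point from world to camera coordinates). Camera axes: x right, y down, z forward; pixel columns grow to the right and rows downward; lengths in m; the calibration is good to about 2 mm. A picture is of the moment at which its call begins.
- robot.hand_in(): hands the job in; it is judged then, once.
The state is a dict: "time": time; "q": joint angles; "joint_velocities": joint speeds; "joint_torque": joint torques, N m; "position": TCP position; "tool_rot": TCP orientation; "ft_force": force on the tool from outside, world axes, zero at the start; "moment": the same for the moment, N m; "grip_width": finger opening in m; "grip_force": force on a finger pad.
Only numpy, scipy, OpenCV 4.12 (cv2) and the standard library are available. Lean on these libraries where they do the work, as an engineer would, in place of code of your own. Each camera call takes 0.05 s, during which the arm holds its last target. There are 200 camera calls.

## Task

The resin-casting sorter is set to feed its orange tray. Press the gate's raised red pad down so the seesaw rocks fully over to the blue side, and only then gently push both amber castings off the feed bed with a fingertip so they roll down on their own into the blue tray. Do not pinch or lift the castings, do not touch them again once they have dropped onto the gate, leave the gate tipped to blue, and do not disturb the bottle, the can or the mould block.

Things in the scene. Friction and masses are not known exactly. Their poses are not given: they have to be found in the camera images.
- sorter: fixed gravity sorter on an MDF baseboard 290 x 540 x 12 mm. Origin on the table under the middle of the gate; x points up along the feed, away from the robot; y towards the orange tray, -y towards the blue one; z up; turned about z by up to 0.3 rad. From each gate end a fixed aluminium chute leads down to a tray (orange +y, blue -y)
- feed_bed (a point): middle of the white feed bed's level floor, between the two castings: at x = 120 mm, y = 0, z = 103 mm of the sorter, same axes. The bed is a channel 38 mm wide inside from x = 80 to 200 mm, its side walls 5 mm high, open at the far end. Each casting sits in a 10 mm wide slot across the floor (x = 100 and 140 mm); a push under 1 N rolls it out
- feed_lip (a point): lower end of the white ramp's floor, at x = 26 mm, y = 0, z = 92 mm of the sorter. The ramp falls to here from the level bed at x = 80 mm; a ball pushed past x = 80 mm rolls on by itself and drops about 15 mm onto the middle of the gate
- gate (a joint): tilt of the seesaw gate, an aluminium trough 200 x 46 mm along the sorter's y, hinged at mid-length about the sorter's x, 75 mm above the table. -0.2 rad: stop, orange end down (starts near it); +0.2: stop, blue end down. Friction (0.05 N m) holds it where it is left; a pad takes about 1 N to press until the stop. A 70 mm wide backstop plate at mid-length rises 40 mm above the axis
- pad_blue_side (a point): centre of the top of the red press pad (55 mm along the sorter's x, 40 mm along its y, 5 mm thick) that sticks out towards the robot from the blue-side end of the gate, 52 mm in front of the trough's centre line and 80 mm from the hinge; raised to about 93 mm above the table at the start, about 61 mm when fully down. Its axes are those of the gate
- pad_orange_side (a point): the like pad on the orange-side end of the gate, low at the start
- casting_front_center (a point): centre of the amber resin ball (30 mm diameter, about 20 g, slippery with release wax, friction about 0.25) nearer the gate; its centre is about 117 mm above the table in its slot: push level, with the fingertip below that height (pushing from above wedges it in the slot)
- casting_rear_center (a point): centre of the second, like amber ball, 40 mm behind the first on the feed bed; pushed along the bed it rolls the first one ahead of it
- blue_tray (a point): centre of the inner floor of the blue tray, 16 mm above the table; inside it measures 110 x 93 mm (sorter's x, y), walls about 45 mm high
- orange_tray (a point): centre of the inner floor of the orange tray, the same size, at the other end
- pigment: red pigment bottle with a white cap, 40 mm diameter, 100 mm tall, standing loose on the baseboard beside the feed bed; origin at the centre of its underside; a bystander
- can: small steel can, 52 mm diameter, 85 mm tall, standing loose on the baseboard beside the feed bed; origin at the centre of its underside; a bystander
- mould: turquoise silicone mould block bound with bands, 75 x 115 x 50 mm, with a 30 mm amber sprue on top, loose on the baseboard behind the orange tray; origin at the centre of its underside; a bystander
- casting_front: the same amber ball as casting_front_center; its axes turn as it rolls, use the point
- casting_rear: the same amber ball as casting_rear_center; its axes turn as it rolls, use the point

How it is judged:
By the outcome, as a careful person would: the job done as asked, in the order asked, and still so for the second after the job is handed in, with the robot touching nothing.
It also fails if it takes over 42 s, if anything falls off the work surface, if the arm or the gripper's body presses on something with over 40 N, if the wrist force passes 120 N, or if a joint passes its speed limit or range.

## Working session

There is one attempt and no reset: what is moved stays moved. The work goes in short steps, Python scripts to look and compute and a shell command to move; the robot and the scene stay as the last step left them, time stands still between calls to the robot, and variables do not carry over. Pictures are saved under pics/ and viewed, at most 10 in all, crops included, and the job is handed in when it is done.

```bash
mkdir -p pics; cat > h.py <<'E'
import numpy as np, cv2
from rig import robot, cams
def snap(n,f=None):
    c=cams.camera(n)
    if f: cv2.imwrite('pics/'+f,c['color'])
    return c
def ray(c,u,v):
    f=240/np.tan(np.radians(c['fov_y'])/2)
    d=np.array([(u-c['cx'])/f,(v-c['cy'])/f]); s=d.copy()
    for _ in range(20): s=d/(1+c['k1']*(s@s))
    return np.array([s[0],s[1],1])
def pt(c,u,v,depth=None):
    z=np.median(c['depth'][int(v)-1:int(v)+2,int(u)-1:int(u)+2]) if depth is None else depth
    return (np.linalg.inv(c['view'])@np.append(ray(c,u,v)*z,1))[:3]
def ptz(c,u,v,z):
    M=np.linalg.inv(c['view']); d=M[:3,:3]@ray(c,u,v); o=M[:3,3]
    return o+d*(z-o[2])/d[2]
E
python3 - <<'E'
from h import *
a=snap('top','top.png');b=snap('scene','scene.png')
o=robot.get_obs();print(o['time'],o['position'],o['tool_rot'],o['grip_width'],robot.nose_length)
E
```

```text
0.1 [ 0.28000807 -0.55808755  0.2386904 ] [ 9.73114569e-01  2.30319637e-01 -4.67301202e-05 -9.47354325e-04] 0.08716597434751704 0.017
```

View pics/top.png

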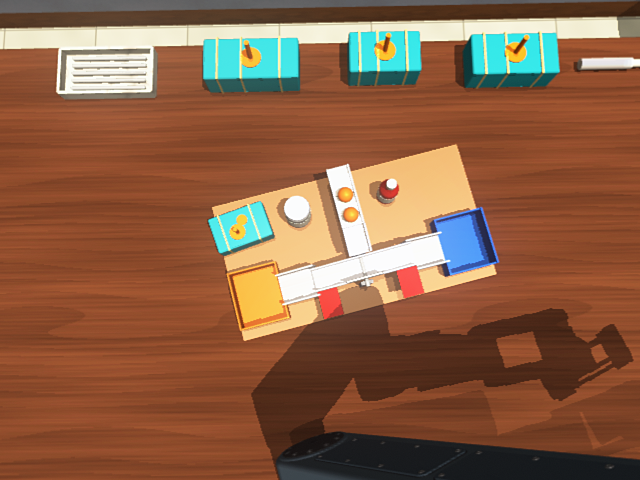

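View pics/scene.png

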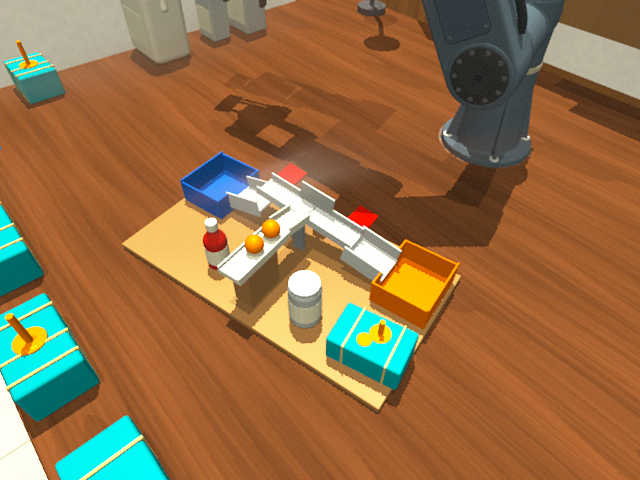

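The top view shows the balls at about (345,194) and (351,214), the blue-side pad at (410,282), the orange-side pad at (331,303), the bottle at (389,188) and the can at (297,210). I'll enlarge it and measure.

```bash
python3 - <<'E'
from h import *
c=snap('top')
cv2.imwrite('pics/crop.png',cv2.resize(c['color'][150:320,270:450],None,fx=4.4,fy=3.5,interpolation=cv2.INTER_CUBIC) if 0 else cv2.resize(c['color'][155:320,285:445],None,fx=3.6,fy=3.6,interpolation=cv2.INTER_CUBIC))
h=cv2.cvtColor(c['color'],cv2.COLOR_BGR2HSV)
def blobs(m,mn):
    n,l,s,ce=cv2.connectedComponentsWithStats(m.astype('uint8'))
    return [(s[i,4],ce[i],s[i]) for i in range(1,n) if s[i,4]>mn]
H,S,V=[h[...,i].astype(int) for i in range(3)]
roi=np.zeros(H.shape,bool);roi[150:320,310:440]=1
print('balls')
for a,ce,s in blobs((H>8)&(H<20)&(S>200)&(V>120)&roi,60): print(a,ce,ptz(c,*ce,.117),pt(c,*ce))
print('red')
for a,ce,s in blobs(((H<5)|(H>175))&(S>170)&(V>80)&roi,60): print(a,ce,pt(c,*ce))
print('trays')
for nm,(u,v) in dict(blue=(465,242),orange=(260,296)).items(): print(nm,pt(c,u,v))
for u,v in [(339,168),(360,252)]: print(ptz(c,u,v,.103))
E
```

```text
balls
red
165 [387.96363636 190.79393939] [ 0.68525299 -0.07499994  0.08970161]
550 [409.56363636 281.83272727] [ 0.50571262 -0.11043897  0.09006211]
542 [330.30258303 302.94464945] [0.46839784 0.04199324 0.06491969]
trays
blue [ 0.59115153 -0.24096419  0.01691314]
orange [0.48594884 0.18558845 0.01749457]
[0.72923208 0.02076841 0.103     ]
[ 0.5633372  -0.01595764  0.103     ]
```

View pics/crop.png

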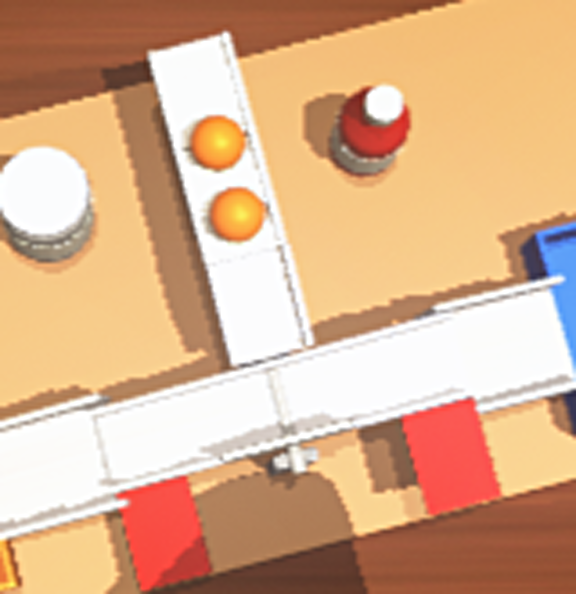

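```bash
python3 - <<'E'
from h import *
from scipy.optimize import least_squares
c=snap('top')
M=[ptz(c,345.3,194.4,.117)[:2],ptz(c,350.8,214.2,.117)[:2],[.5057,-.1104],[.4684,.0420],ptz(c,465,242,.016)[:2],ptz(c,260,296,.016)[:2]]
S=[[.14,0],[.1,0],[-.052,-.079],[-.052,.079]]
M=np.array(M);S=np.array(S);print(M)
R=lambda t:np.array([[np.cos(t),-np.sin(t)],[np.sin(t),np.cos(t)]])
r=least_squares(lambda p:(S@R(p[2]).T+p[:2]-M[:4]).ravel(),[.54,-.025,.24])
print(r.x,r.fun.reshape(-1,2)*1000)
print('tray in sorter',(M[4:]-r.x[:2])@R(r.x[2]))
E
python3 -m pendant '[{"jaw":0,"linear":[0,0,0],"twist":7},{"jaw":0,"linear":[0,0,0],"twist":6}]'
python3 - <<'E'
from h import *
print(np.linalg.norm(0)); from scipy.spatial.transform import Rotation as Ro
print(Ro.from_quat(robot.get_obs()['tool_rot']).as_matrix().round(3))
E
```

```text
[[ 0.67299259  0.01028461]
 [ 0.63431595  0.00067775]
 [ 0.5057     -0.1104    ]
 [ 0.4684      0.042     ]
 [ 0.59127699 -0.24121808]
 [ 0.48600679  0.18577074]]
[ 0.53729304 -0.02230271  0.23580554] [[ 0.42614632  0.12037038]
 [ 0.20973289  0.38217708]
 [-0.51146144 -0.86506425]
 [-0.1244178   0.36251678]]
tray in sorter [[ 0.00134564 -0.22546929]
 [-0.00125554  0.21429714]]
time: 0.37
position: [0.2801, -0.5584, 0.2392]
tool_rot: [0.993, 0.116, -0.0, -0.0]
ft_force: [1.4, 0.2, -0.5]
grip_width: 0.0801
grip_force: 0.0
0.0
[[ 0.973  0.23  -0.   ]
 [ 0.23  -0.973  0.001]
 [-0.    -0.001 -1.   ]]
```

```bash
python3 -m pendant '[{"jaw":0,"linear":[2.5,-3,0],"twist":0},{"jaw":0,"linear":[2.5,-3,0],"twist":0},{"jaw":0,"linear":[2.5,-3,0],"twist":0},{"jaw":0,"linear":[2.5,-3,0],"twist":0},{"jaw":0,"linear":[2.5,-3,0],"twist":0},{"jaw":0,"linear":[2.5,-3,0],"twist":0},{"jaw":0,"linear":[2.5,-3,0],"twist":0},{"jaw":0,"linear":[2.5,-3,0],"twist":0},{"jaw":0,"linear":[2.5,-3,0],"twist":0},{"jaw":0,"linear":[2.5,-3,0],"twist":0},{"jaw":0,"linear":[2.5,-3,0],"twist":0},{"jaw":0,"linear":[0,0,0],"twist":0}]'
python3 - <<'E'
from h import *
p=robot.get_obs()['position'];d=np.array([.5025,-.1129])-p[:2]
print('tool dxy cm',100*(.973*d[0]+.23*d[1]),100*(.23*d[0]-.973*d[1]),p)
E
```

```text
time: 1.37
position: [0.4711, -0.1669, 0.2395]
tool_rot: [0.993, 0.122, 0.0, -0.002]
ft_force: [-0.6, 0.3, 0.1]
grip_width: 0.0039
grip_force: 0.0
tool dxy cm 4.2996308826776835 -4.531361368316855 [ 0.47107506 -0.16689933  0.23951112]
```

```bash
python3 -m pendant '[{"jaw":0,"linear":[2.1,-2.2,0],"twist":0},{"jaw":0,"linear":[2.1,-2.3,0],"twist":0},{"jaw":0,"linear":[0,0,3],"twist":0},{"jaw":0,"linear":[0,0,3],"twist":0},{"jaw":0,"linear":[0,0,3],"twist":0},{"jaw":0,"linear":[0,0,1.5],"twist":0},{"jaw":0,"linear":[0,0,0],"twist":0},{"jaw":0,"linear":[0,0,0],"twist":0}]'
python3 - <<'E'
from h import *
p=robot.get_obs()['position'];d=np.array([.5025,-.1129])-p[:2]
print('tool dxy cm',100*(.973*d[0]+.23*d[1]),100*(.23*d[0]-.973*d[1]),p)
snap('wrist','w1.png')
E
```

```text
time: 2.03
position: [0.4994, -0.1197, 0.1339]
tool_rot: [0.993, 0.119, -0.001, -0.001]
ft_force: [0.2, -0.5, -0.0]
grip_width: 0.0003
grip_force: 0.0
tool dxy cm 0.4526091497262432 -0.5865833885256424 [ 0.49944412 -0.11965096  0.13393966]
```

View pics/w1.png

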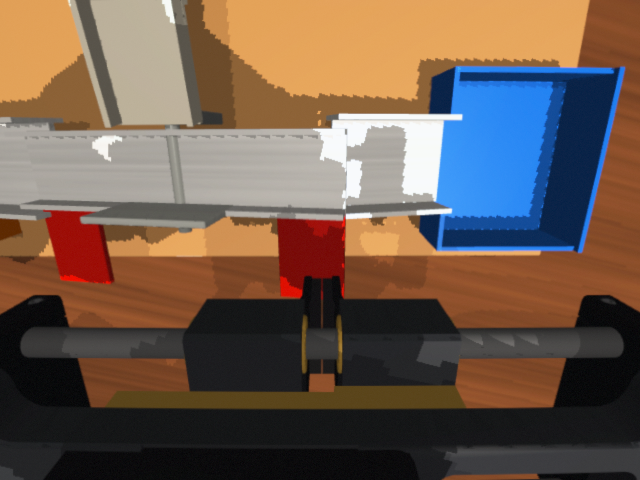

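The wrist view has the fingertips at (323,285), over the near blue-side part of the pad (280–345, 215–298). That agrees with the computed correction, so I'll apply it and press.

```bash
python3 -m pendant '[{"jaw":0,"linear":[0.4,-0.6,0],"twist":0},{"jaw":0,"linear":[0,0,1],"twist":0},{"jaw":0,"linear":[0,0,0.8],"twist":0},{"jaw":0,"linear":[0,0,0.5],"twist":0},{"jaw":0,"linear":[0,0,0.5],"twist":0},{"jaw":0,"linear":[0,0,0.5],"twist":0},{"jaw":0,"linear":[0,0,0.5],"twist":0},{"jaw":0,"linear":[0,0,0.4],"twist":0},{"jaw":0,"linear":[0,0,0.4],"twist":0},{"jaw":0,"linear":[0,0,0.3],"twist":0},{"jaw":0,"linear":[0,0,0],"twist":0},{"jaw":0,"linear":[0,0,0],"twist":0}]'
```

```text
time: 3.08
position: [0.5021, -0.1126, 0.0853]
tool_rot: [0.993, 0.119, -0.0, -0.0]
ft_force: [0.5, 0.0, 0.3]
grip_width: 0.0009
grip_force: 0.0
```

```bash
for i in 1; do python3 -m pendant '[{"jaw":0,"linear":[0,0,0.2],"twist":0},{"jaw":0,"linear":[0,0,0.2],"twist":0},{"jaw":0,"linear":[0,0,0],"twist":0},{"jaw":0,"linear":[0,0,0],"twist":0}]'; done; python3 -m pendant '[{"jaw":0,"linear":[0,0,0.15],"twist":0},{"jaw":0,"linear":[0,0,0],"twist":0},{"jaw":0,"linear":[0,0,0],"twist":0}]'
```

```text
time: 3.42
position: [0.5023, -0.1127, 0.0815]
tool_rot: [0.993, 0.119, -0.0, 0.0]
ft_force: [0.9, -0.4, 0.5]
grip_width: 0.0004
grip_force: 0.0
time: 3.67
position: [0.5025, -0.1128, 0.0802]
tool_rot: [0.993, 0.119, 0.0, 0.0]
ft_force: [-0.1, 0.5, 1.6]
grip_width: 0.0004
grip_force: 0.8
```

```bash
python3 -m pendant '[{"jaw":0,"linear":[0,0,0.15],"twist":0},{"jaw":0,"linear":[0,0,0],"twist":0},{"jaw":0,"linear":[0,0,0],"twist":0}]'; python3 -m pendant '[{"jaw":0,"linear":[0,0,0.15],"twist":0},{"jaw":0,"linear":[0,0,0],"twist":0},{"jaw":0,"linear":[0,0,0],"twist":0}]'
```

```text
time: 3.92
position: [0.5025, -0.1128, 0.0799]
tool_rot: [0.993, 0.119, 0.0, 0.0]
ft_force: [-2.0, 1.5, 12.4]
grip_width: 0.0003
grip_force: 5.6
time: 4.17
position: [0.5025, -0.1128, 0.0796]
tool_rot: [0.993, 0.119, 0.001, 0.0]
ft_force: [-4.2, 2.6, 21.8]
grip_width: 0.0008
grip_force: 10.4
```

```bash
python3 -m pendant '[{"jaw":0,"linear":[0,0,-1],"twist":0},{"jaw":0,"linear":[0,0,-3],"twist":0},{"jaw":0,"linear":[0,0,-4],"twist":0},{"jaw":0,"linear":[0,0,-4],"twist":0},{"jaw":0,"linear":[0,0,-1],"twist":0},{"jaw":0,"linear":[3.4,-1.1,0],"twist":0},{"jaw":0,"linear":[3.4,-1.1,0],"twist":0},{"jaw":0,"linear":[3.4,-1.1,0],"twist":0},{"jaw":0,"linear":[3.4,-1.1,0],"twist":0},{"jaw":0,"linear":[3.4,-1.1,0],"twist":0},{"jaw":0,"linear":[3.4,-1.1,0],"twist":0},{"jaw":0,"linear":[3.4,-1.1,0],"twist":0}]'
python3 -m pendant '[{"jaw":0,"linear":[0,0,0],"twist":0},{"jaw":0,"linear":[0,0,0],"twist":0}]'
python3 - <<'E'
from h import *
from scipy.spatial.transform import Rotation as Ro
o=robot.get_obs();p=o['position'];R=Ro.from_quat(o['tool_rot']).as_matrix()
print('tool d cm',100*R.T@(np.array([.7171,.0209,.128])-p),p)
snap('wrist','w2.png');c=snap('scene');cv2.imwrite('pics/s2.png',cv2.resize(c['color'][140:300,170:410],None,fx=3.2,fy=3.2))
E
```

```text
time: 5.17
position: [0.7163, 0.0193, 0.2061]
tool_rot: [0.993, 0.119, -0.001, -0.0]
ft_force: [0.9, -0.7, 0.6]
grip_width: 0.0003
grip_force: 0.0
time: 5.33
position: [0.716, 0.0195, 0.2054]
tool_rot: [0.993, 0.12, -0.001, -0.0]
ft_force: [-0.7, 0.2, 0.0]
grip_width: 0.0002
grip_force: 0.0
tool d cm [ 0.14707318 -0.10651789  7.73993743] [0.71602709 0.01951981 0.20540094]
```

View pics/w2.png

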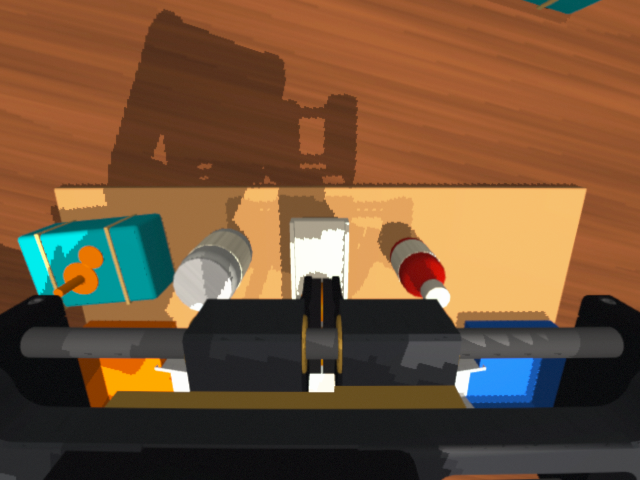

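View pics/s2.png

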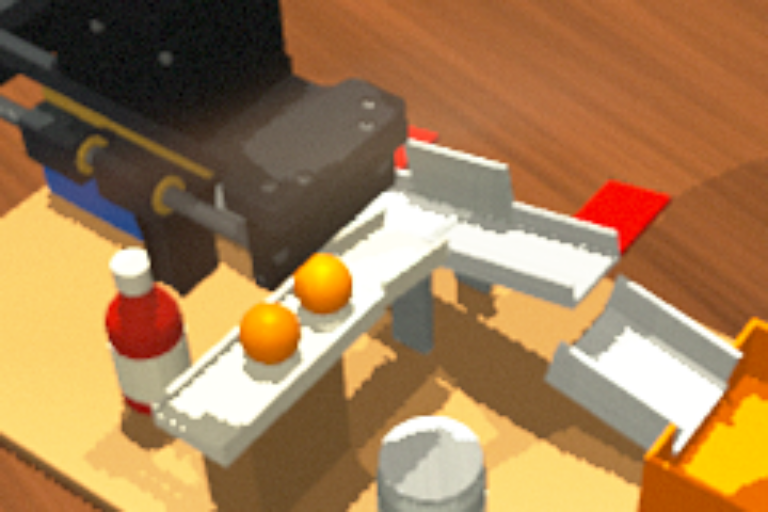

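The wrist view has the fingers centred over the channel (290–348, centre 319). The scene crop shows the gate tipped to blue, with the orange-side end raised, and both balls still in their slots. The gripper's place in the scene crop looks odd, so I'll project the fingertip into a fresh scene picture and refit the gate.

```bash
python3 - <<'E'
from h import *
from scipy.spatial.transform import Rotation as Ro
o=robot.get_obs();print(o['time'],o['position'])
c=snap('scene')
f=240/np.tan(np.radians(c['fov_y'])/2)
def pr(P):
    q=c['view']@np.append(P,1);s=q[:2]/q[2];s=s*(1+c['k1']*s@s);return s*f+[c['cx'],c['cy']]
p=o['position']
print('tip',pr(p-[0,0,.017]),'body',pr(p+[0,0,.06]),'rear ball',pr([.673,.0103,.117]),'padO',pr([.4684,.042,.09]))
for u,v in [(363,210),(361,205),(366,212)]: print(pt(c,u,v))
cv2.imwrite('pics/s3.png',c['color'])
E
```

```text
5.4333 [0.71420992 0.01800588 0.20586927]
tip [227.1923403  224.02869597] body [218.8012781 179.6423184] rear ball [253.59730135 242.50529978] padO [361.95397832 206.92751944]
[0.4754045  0.05113081 0.09340498]
[0.46799251 0.03900687 0.09221174]
[0.47749214 0.06005394 0.09633229]
```

View pics/s3.png

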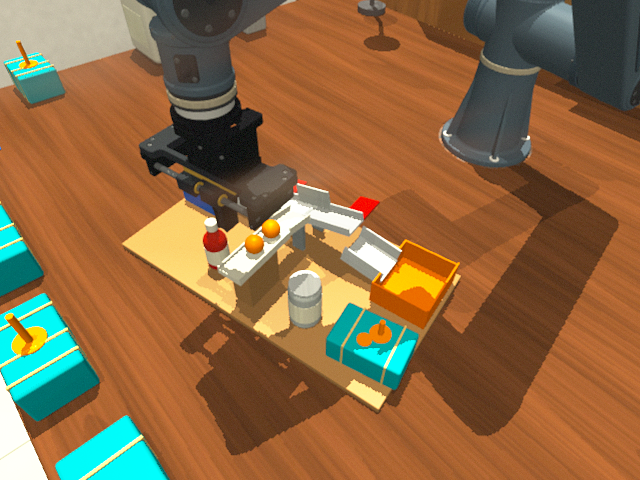

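Tip projection (227,224) matches the finger in the picture, so it was only perspective. The orange-side pad reads 93 mm high, so the gate is fully tipped. Descending behind the rear ball.

```bash
python3 -m pendant '[{"jaw":0,"linear":[0.2,-0.1,2.5],"twist":0},{"jaw":0,"linear":[0,0,2.5],"twist":0},{"jaw":0,"linear":[0,0,1.7],"twist":0},{"jaw":0,"linear":[0,0,1],"twist":0},{"jaw":0,"linear":[0,0,0],"twist":0},{"jaw":0,"linear":[0,0,0],"twist":0},{"jaw":0,"linear":[0,0,0],"twist":0}]'
python3 - <<'E'
from h import *
from scipy.spatial.transform import Rotation as Ro
P=[]
for i in range(5):
    c=snap('wrist'); P.append(robot.get_obs()['position'])
p=np.mean(P,0);print(p,np.std(P,0))
t=.2358;d=p[:2]-[.5373,-.0223];print('sorter',d[0]*np.cos(t)+d[1]*np.sin(t),-d[0]*np.sin(t)+d[1]*np.cos(t))
E
```

```text
time: 6.07
position: [0.718, 0.019, 0.1317]
tool_rot: [0.993, 0.118, 0.001, 0.0]
ft_force: [-0.0, 1.4, 0.0]
grip_width: 0.0003
grip_force: 0.0
[0.71806296 0.01939478 0.13170774] [0.00017632 0.00014975 0.000284  ]
sorter 0.18550161196708906 -0.0016890203937458062
```

```bash
python3 -m pendant '[{"jaw":0,"linear":[0,-0.15,0.4],"twist":0},{"jaw":0,"linear":[-0.9,0,0],"twist":0},{"jaw":0,"linear":[-0.7,0,0],"twist":0},{"jaw":0,"linear":[-0.3,0,0],"twist":0},{"jaw":0,"linear":[-0.3,0,0],"twist":0},{"jaw":0,"linear":[-0.3,0,0],"twist":0},{"jaw":0,"linear":[-0.3,0,0],"twist":0},{"jaw":0,"linear":[-0.3,0,0],"twist":0},{"jaw":0,"linear":[-0.3,0,0],"twist":0},{"jaw":0,"linear":[0,0,0],"twist":0}]'
python3 - <<'E'
from h import *
c=snap('scene');p=robot.get_obs()['position']
t=.2358;d=p[:2]-[.5373,-.0223];print(p[2],'sorter',d[0]*np.cos(t)+d[1]*np.sin(t),-d[0]*np.sin(t)+d[1]*np.cos(t))
cv2.imwrite('pics/s4.png',cv2.resize(c['color'][140:300,170:410],None,fx=3.2,fy=3.2))
E
```

```text
time: 7.15
position: [0.6831, 0.013, 0.126]
tool_rot: [0.993, 0.119, -0.0, -0.0]
ft_force: [0.7, 0.0, -1.0]
grip_width: 0.0003
grip_force: 0.0
0.12603905336016155 sorter 0.15038831626789742 0.00017895755491245668
```

View pics/s4.png

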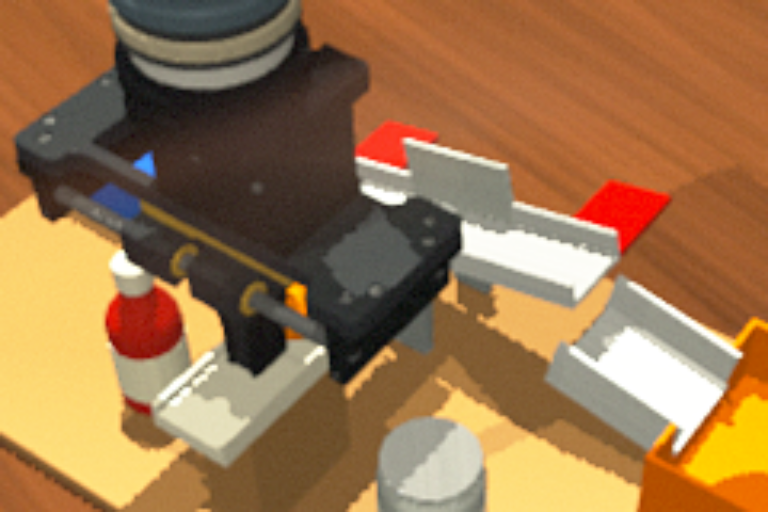

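The finger is behind the rear ball, partly visible at (295,310) of the crop, and the bottle, can and gate are unchanged. I'll keep pushing slowly.

```bash
python3 -m pendant '[{"jaw":0,"linear":[-0.3,0,0],"twist":0},{"jaw":0,"linear":[-0.3,0,0],"twist":0},{"jaw":0,"linear":[-0.3,0,0],"twist":0},{"jaw":0,"linear":[-0.3,0,0],"twist":0},{"jaw":0,"linear":[-0.3,0,0],"twist":0},{"jaw":0,"linear":[-0.3,0,0],"twist":0},{"jaw":0,"linear":[-0.3,0,0],"twist":0},{"jaw":0,"linear":[0,0,0],"twist":0}]'
python3 -m pendant '[{"jaw":0,"linear":[-0.3,0,0],"twist":0},{"jaw":0,"linear":[-0.3,0,0],"twist":0},{"jaw":0,"linear":[-0.3,0,0],"twist":0},{"jaw":0,"linear":[-0.3,0,0],"twist":0},{"jaw":0,"linear":[-0.3,0,0],"twist":0},{"jaw":0,"linear":[-0.3,0,0],"twist":0},{"jaw":0,"linear":[-0.3,0,0],"twist":0},{"jaw":0,"linear":[-0.3,0,0],"twist":0},{"jaw":0,"linear":[-0.2,0,0],"twist":0},{"jaw":0,"linear":[0,0,0],"twist":0},{"jaw":0,"linear":[0,0,0],"twist":0}]'
```

```text
time: 7.87
position: [0.6626, 0.008, 0.126]
tool_rot: [0.993, 0.119, -0.0, -0.0]
ft_force: [-0.4, 0.3, -0.6]
grip_width: 0.0005
grip_force: 0.0
time: 8.78
position: [0.6381, 0.0019, 0.1261]
tool_rot: [0.993, 0.119, 0.0, -0.0]
ft_force: [-0.7, -0.3, -0.8]
grip_width: 0.0004
grip_force: 0.0
```

```bash
python3 -m pendant '[{"jaw":0,"linear":[-0.3,0,0],"twist":0},{"jaw":0,"linear":[-0.2,0,0],"twist":0},{"jaw":0,"linear":[0,0,0],"twist":0},{"jaw":0,"linear":[2,0,0],"twist":0},{"jaw":0,"linear":[0,0,-3],"twist":0},{"jaw":0,"linear":[0,0,-4],"twist":0},{"jaw":0,"linear":[2,0,-3],"twist":0},{"jaw":0,"linear":[3,0,-2],"twist":0},{"jaw":0,"linear":[3,0,0],"twist":0},{"jaw":0,"linear":[0,0,0],"twist":0},{"jaw":0,"linear":[0,0,0],"twist":0}]'
python3 - <<'E'
from h import *
a=snap('scene')['color'];b=snap('top')['color']
cv2.imwrite('pics/s5.png',np.hstack([cv2.resize(a[130:410,110:470],(400,311)),cv2.resize(b[130:350,200:510],(400,311))]))
E
```

```text
time: 9.7
position: [0.731, 0.0248, 0.2456]
tool_rot: [0.993, 0.119, -0.0, 0.0]
ft_force: [-0.4, -0.7, -0.6]
grip_width: 0.0005
grip_force: 0.0
```

View pics/s5.png

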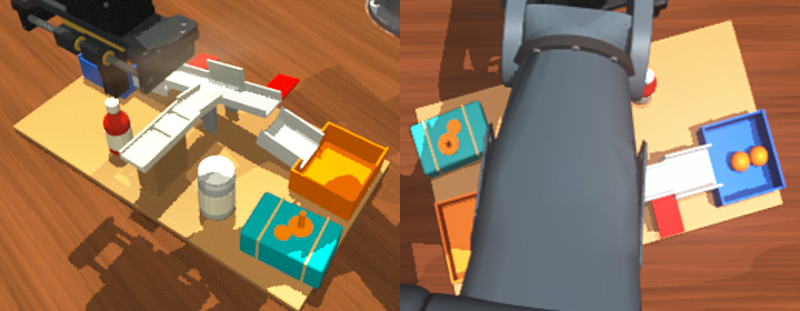

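Both balls are in the blue tray, at (739,161) and (758,156). The gate is still tipped to blue, and the bottle, can and mould are in place. I'll let things settle, then hand in.

```bash
python3 -m pendant '[{"jaw":0,"linear":[0,0,-1],"twist":0},{"jaw":0,"linear":[0,0,0],"twist":0},{"jaw":0,"linear":[0,0,0],"twist":0},{"jaw":0,"linear":[0,0,0],"twist":0},{"jaw":0,"linear":[0,0,0],"twist":0},{"jaw":0,"linear":[0,0,0],"twist":0},{"jaw":0,"linear":[0,0,0],"twist":0},{"jaw":0,"linear":[0,0,0],"twist":0},{"jaw":0,"linear":[0,0,0],"twist":0},{"jaw":0,"linear":[0,0,0],"twist":0}]'
python3 -c "
from h import *
c=snap('scene');print(pt(c,361,205))
print(robot.hand_in())"
```

```text
time: 10.63
position: [0.7304, 0.0244, 0.2559]
tool_rot: [0.993, 0.119, -0.0, -0.0]
ft_force: [-0.0, 0.1, -0.1]
grip_width: 0.0004
grip_force: 0.0
[0.4684098  0.03936928 0.09270936]
the job is handed in; nothing more can be done
None
```

I tipped the gate fully to blue, then pushed both castings off the feed bed; both rolled into the blue tray, the gate stayed on blue, the bottle, can and mould look undisturbed, and the job was handed in at about 10.7 s (no verdict returned).

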